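# Find and press the hidden vent key of a sample chamber

### The arm

A 6-joint arm with a two-finger parallel gripper is mounted at the origin on the work surface. World frame = base frame: x ahead of the robot, y to its left, z up, the work surface at z = 0. Lengths are in m, angles in rad, forces in N, time in s.
With the tool pointing down it reaches from about 0.25 to 0.725 m from the base axis. Payload 4 kg.
Tool frame: the origin (TCP) lies between the finger pads; the fingertips stand 25 mm ahead of it and the grasp point (between the pads) lies 6 mm ahead of it; z points along the fingers, y is the line along which they close (so a half turn about z gives the same grasp; the last joint's range is limited). The gripper opens to 85 mm and grips with 20 to 120 N. Pads are 22 mm wide; open, the fingers measure 114 mm over their backs; the gripper's body (76 mm by 85 mm) begins 54 mm behind the grasp point. The pads swing forward as they close: fully open they stand 13 mm farther back than shut.
Start: joints at [1.248, 0.241, 0.005, 1.335, 0, 1.571], TCP at [0.159, 0.474, 0.222] pointing down, gripper open.
Joint ranges: [-2.72, 2.72], [-1.05, 1.87], [-1.09, 1.28], [-1.99, 2.15], [-1.42, 1.44], [-3.14, 3.14]. Speed limits (rad/s): [2.79, 2.79, 3.14, 3.14, 3.14, 3.14].

### API

Orientations are given as a unit quaternion [x, y, z, w].
In Python, from workcell import bot gives the robot as it stands. The module is installed in compiled form; this text tells all that it offers.
- The arm moves only by the shell command python3 -m pendant 'ROWS'. ROWS is JSON, one flat list of numbers, 7 for each row, row after row: the shift along the tool's x, y, z normalised to -1 to 1, where 1 is 0.5 m, then the turn, a rotation vector about the tool's x, y, z normalised to -1 to 1, where 1 is 180 degrees, then the opening, from 0 (shut) to 1 (fully open). In form: [tx, ty, tz, ax, ay, az, fingers, tx, ty, tz, ax, ay, az, fingers, ...]. A call has exactly 10 rows; each row is the pose to reach, as a shift and turn from the pose commanded when the call began, along the tool's axes at that moment, turning the shorter way round; what a row does not reach only later rows make up. A row lasts 1/12 s, in which the tool goes at most 41.7 mm and 7.16 degrees, less where a joint would pass 70% of its speed; a pose out of reach is approached as far as the arm can. A call with a number of a shift or a turn outside -1 to 1 is refused whole. A call with a gripper value outside its range is refused whole. The fingers move at their own pace and stop on an object; the grip force is fixed at half the most. Time passes only in rows, so rows that repeat a pose let the fingers close, or fill a call up. It gives the time, the measured TCP pose, the force, the opening and the grip force at its end, in the units of the state.
- bot.get_obs(): the state, without advancing time (a new reading comes with each control period).
- bot.camera(name): name is "scene" or "top" or "wrist"; returns a dict with "pixels" (420x560x3 uint8, red, green, blue), "mtx" (3x3 intrinsics, pixels), "k1" (the pictures are not rectified: a ray, as slopes to the right and down, at radius r is drawn at 1 + k1 r^2 times it, then the intrinsics apply), "cam_to_world" (4x4, takes a point from camera to world coordinates); the wrist camera has in their place "hand_eye" (4x4, takes a point from camera to tool coordinates, whose origin is the TCP and whose axes are the flange's). Camera axes: x right, y up, looking along -z (the intrinsics and any distortion apply to the point x, -y, -z); pixel columns grow to the right and rows downward; lengths in m; the calibration is good to about 2 mm. A picture is of the moment at which its call begins: read the wrist's pose just before it. There is no depth.
- bot.job_done(): hands the job in; it is judged then, once.
The state is a dict: "clock": time; "joint_pos": joint angles; "joint_vel": joint speeds; "tau": joint torques, N m; "eef_pos": TCP position; "tool_rot": TCP orientation; "ft_force": force on the tool from outside, world axes, zero at the start; "ft_torque": the same for the moment, N m; "grip_width": finger opening in m; "grasp_force": force on a finger pad.
Only numpy, scipy, OpenCV 4.12 (cv2) and the standard library are available. Lean on these libraries where they do the work, as an engineer would, in place of code of your own. Each camera call takes 0.05 s, during which the arm holds its last target. There are 200 camera calls.

### The job

Vent the round sample chamber: put a fingertip on top of its black collar at the yellow dot, sweep it along the collar past the white dot and on around the side that faces the robot until you feel the hidden notch, then press the key inside the notch all the way down and take the hand away. Press without forcing it, only touch: do not lift or shift the lid, and leave everything else on the table where it is.

Things in the scene. Friction and masses are not known exactly. Their poses are not given: they have to be found in the camera images.
- chamber: Round grey vacuum sample chamber, 216 mm across, fixed to the table; origin at the centre of its underside, z up, -x towards the robot at yaw 0. Outside the black collar runs a grey flange (radius 100 to 108 mm, 56 mm high) that carries the two dots; a brass port sticks out at the +x side, 32 mm high, to 151 mm from the axis.
- collar_mid (a point): Centre of the black collar, level with its flat top, 80 mm above the table. A ring from radius 62 to 100 mm round this point. It cannot turn, but lies on a soft gasket: pressed, it gives 1 mm per 6 N, 3 mm at most, and comes back. It has one notch, right through its width, open outwards and upwards: 42 mm wide at the inner edge, 57 mm at radius 84 mm, 68 mm at the outer edge.
- notch_range (a point): Point on the collar's top at radius 84 mm, on the side facing the robot: the middle of the arc in which the notch's centre lies, up to 65 degrees round the collar to either side. The notch is black in black, hard to see, and its place changes every time.
- dot_yellow (a point): Point on the collar's top face (radius 84 mm) beside the yellow dot: where the sweep starts, 130 degrees clockwise (seen from above) from point notch_range, on the robot's left. The dot itself, 8 mm wide, lies on the flange, 20 mm farther out and 24 mm lower.
- dot_white (a point): Same kind of point beside the white dot, 25 degrees (36 mm) farther counter-clockwise seen from above. The notch's centre always lies 40 to 170 degrees beyond it, counter-clockwise.
- lid: Loose aluminium lid, a disc 116 mm across and 8 mm thick lying on the chamber's centre inside the collar (its underside 80 mm high), 0.6 kg, with a blue knob 32 mm across whose top is 36 mm above the lid's underside (116 mm above the table). Origin at the centre of its underside.
- pot_a: Small round sample pot with white cap, 40 mm across, 20 mm high, loose; origin under its centre.
- pot_b: Second pot, just the same.
- cup: Green cup, 76 mm across, 95 mm high, loose; origin under its centre.
- bottle: Amber bottle, 60 mm across, 150 mm high, loose; origin under its centre.
- brush: Small brush, 170 mm long, lying loose; x axis along its length.
- tweezers: Steel tweezers, 120 mm long, 4 mm thick, lying loose; x axis along their length.
- key (a joint): Travel in m of the vent key, which is a black block in the notch, 42 mm along the rim by 30 mm radially, centred in it at radius 84 mm; its top is 8 mm below the collar's top. 0 is up, 0.006 fully down at its stop in the collar (top then 14 mm below the collar's top). It resists with about 4 N of friction and stays where it is pushed, no spring.

How it is judged:
On the way, in this order (a step that is already met when the one before it is completed fails the run):
1. a fingertip touches the collar at the yellow dot (contact force between the fingers and chamber above 0.3 N and horizontal distance between the grasp point and dot_yellow below 0.026 m and z of the grasp point in the frame of collar_mid above 0.003 m), for 0.05 s.
2. the fingertip touches the collar at the white dot, farther along (contact force between the fingers and chamber above 0.3 N and horizontal distance between the grasp point and dot_white below 0.025 m and horizontal distance between the grasp point and dot_yellow above 0.027 m and value of joint key below 0.002 m and z of the grasp point in the frame of collar_mid above 0.003 m), for 0.05 s.
3. the key in the notch is pressed down to its stop by the fingers (value of joint key above 0.005 m and contact force between the fingers and chamber above 0.5 N), for 0.05 s.
At the end, for the whole second after the job is handed in: The key is down by more than 5 of its 6 mm, the lid lies at rest within 10 mm of where it lay (value of joint key above 0.005 m and distance of lid from where it was at the start of the episode below 0.01 m and linear speed of lid below 0.01 m/s); the robot touches nothing.
It fails at once if the chamber is pushed with more than 45 N (contact force between the arm and chamber above 45 N).
It fails at once if the chamber is pushed with more than 45 N by the fingers (contact force between the fingers and chamber above 45 N).
It fails at once if the lid is lifted or shifted by more than 10 mm (distance of lid from where it was at the start of the episode above 0.01 m).
It fails at once if a bystander is moved by more than 15 mm (distance of any of pot_a, pot_b, cup, bottle, brush, tweezers from where it was at the start of the episode above 0.015 m).
It also fails if it takes over 72 s, if anything falls off the work surface, if the arm or the gripper's body presses on something with over 40 N, if the wrist force passes 120 N, or if a joint passes its speed limit or range.

## Working session

There is one attempt and no reset: what is moved stays moved. The work goes in short steps, Python scripts to look and compute and a shell command to move; the robot and the scene stay as the last step left them, time stands still between calls to the robot, and variables do not carry over. Pictures are saved under pics/ and viewed, at most 10 in all, crops included, and the job is handed in when it is done.

```bash
mkdir -p pics && cat > h.py <<'E'
import numpy as np, cv2
from scipy.spatial.transform import Rotation as R
from workcell import bot
def ray(c,uv,T):
    K=c["mtx"]; d=np.array([(uv[0]-K[0][2])/K[0][0],(uv[1]-K[1][2])/K[1][1]])
    u=d.copy()
    for _ in range(20): u=d/(1+c["k1"]*(u@u))
    T=np.array(T); return T[:3,3],T[:3,:3]@np.array([u[0],-u[1],-1])
def onz(c,uv,z,T=None):
    o,d=ray(c,uv,c["cam_to_world"] if T is None else T); return o+d*(z-o[2])/d[2]
E
python3 - <<'E'
from h import *
s=bot.get_obs(); print({k:np.round(v,3).tolist() for k,v in s.items()})
for n in("top","scene"):
    c=bot.camera(n); cv2.imwrite(f"pics/{n}1.png",c["pixels"][:,:,::-1]); np.save(n+".npy",c,allow_pickle=True)
    print(n,np.round(c["cam_to_world"],3).tolist(),c["k1"])
E
```

```text
{'clock': 0.0, 'joint_pos': [1.248, 0.241, 0.004, 1.335, 0.0, 1.571], 'joint_vel': [-0.001, -0.0, 0.0, -0.001, -0.002, 0.001], 'tau': [0.0, -37.232, 25.241, 0.017, -0.0, -0.0], 'eef_pos': [0.158, 0.474, 0.221], 'tool_rot': [0.161, 0.987, -0.001, -0.0], 'ft_force': [0.441, 0.239, 0.297], 'ft_torque': [-0.028, 0.036, 0.014], 'grasp_force': 0.0, 'grip_width': 0.085}
top [[-0.026, 0.994, -0.111, 0.415], [-1.0, -0.025, 0.013, -0.005], [0.01, 0.111, 0.994, 1.001], [0.0, 0.0, 0.0, 1.0]] -0.014024428871993162
scene [[-0.525, -0.608, 0.595, 1.395], [0.851, -0.376, 0.367, 0.518], [0.0, 0.7, 0.715, 1.122], [0.0, 0.0, 0.0, 1.0]] -0.006467618577076801
```

View pics/top1.png

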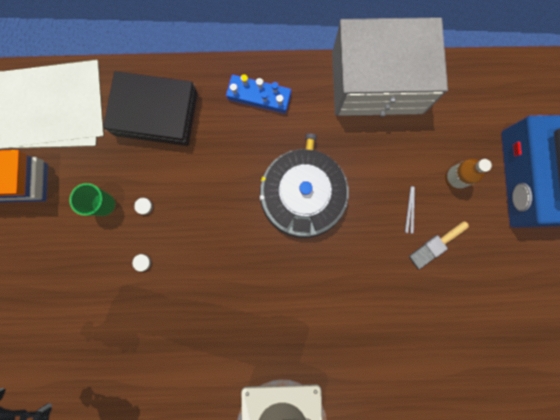

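View pics/scene1.png

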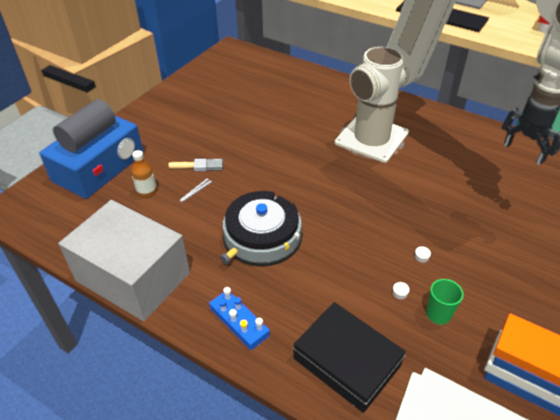

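The top view shows the chamber at about (305,191), with the yellow dot near (263,179), the white dot near (262,197) and the brass port at (310,143). There is a possible notch trace near (302,226). In the scene view the chamber is at (262,225), and the pots, cup, brush and tweezers are all well clear of it.

```bash
python3 - <<'E'
from h import *
c=np.load("top.npy",allow_pickle=True).item(); im=c["pixels"]; hsv=cv2.cvtColor(im,cv2.COLOR_RGB2HSV)
def cen(m,box):
    x0,y0,x1,y1=box; n,l,st,ce=cv2.connectedComponentsWithStats(m[y0:y1,x0:x1].astype(np.uint8)); 
    i=1+np.argmax(st[1:,4]); return ce[i]+[x0,y0],st[i]
H,S,V=[hsv[...,i].astype(int) for i in range(3)]
P={}
for n,m,b,z in [("knob",(H>100)&(H<125)&(S>120),(280,165,335,215),.116),("lid",(S<60)&(V>150),(275,160,335,220),.088),
  ("yellow",(H>20)&(H<35)&(S>120)&(V>120),(257,172,270,188),.056),("white",(S<70)&(V>170),(257,190,268,205),.056),("port",(H>15)&(H<32)&(S>120)&(V>100),(300,130,320,155),.032)]:
    p,st=cen(m,b); P[n]=onz(c,p,z); print(n,p.round(1),st,P[n].round(4))
C=P["lid"][:2]
for n in("yellow","white","port"):
    d=P[n][:2]-C; print(n,np.hypot(*d).round(4),np.degrees(np.arctan2(d[1],d[0])).round(1))
crop=cv2.resize(im[140:245,250:360],None,fx=5,fy=5,interpolation=cv2.INTER_CUBIC)
crop=np.clip(255*(crop/255.)**.5,0,255).astype(np.uint8)
cv2.imwrite("pics/crop.png",crop[:,:,::-1])
E
```

```text
knob [305.5 187.5] [ 20  17  12  12 119] [ 0.5676 -0.0676  0.116 ]
lid [304.7 189.9] [   4    4   53   53 2017] [ 0.5667 -0.0677  0.088 ]
yellow [262.7 178.4] [ 4  4  5  5 18] [0.6031 0.0326 0.056 ]
white [261.7 196.7] [ 3  4  4  6 18] [0.5578 0.0358 0.056 ]
port [309.5 144. ] [ 5  8 10 12 90] [ 0.6942 -0.0876  0.032 ]
yellow 0.1067 70.0
white 0.1039 94.9
port 0.1291 -8.9
```

View pics/crop.png

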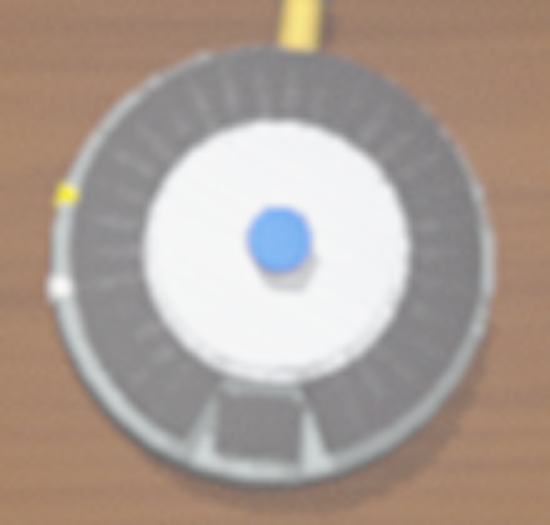

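The gamma-lifted crop shows a wedge with lighter walls and a dark key block at crop (260,425), which is image (302,225). The yellow and white dots are at crop (66,193) and (60,287). I'll use this wedge as an expectation and confirm it by touch.

```bash
cat >> h.py <<'E'
C=np.array([.567,-.0677]); 
def pt(a,r=.084): return C+r*np.array([np.cos(np.radians(a)),np.sin(np.radians(a))])
def shift(xy,z=None,yaw=None):
    s=bot.get_obs(); q=R.from_quat(s["tool_rot"]); p=np.array(s["eef_pos"]); z=p[2] if z is None else z
    t=q.inv().apply(np.array([*xy,z])-p)/.5
    M=q.as_matrix(); cur=np.degrees(np.arctan2(M[1,0],M[0,0]))
    print("shift",t.round(4),"x-axis angle",cur.round(1),"az",None if yaw is None else round(-(yaw-cur)/180,4))
E
python3 - <<'E'
from h import *
c=np.load("top.npy",allow_pickle=True).item()
k=onz(c,(302,225),.072)[:2]-C; a=np.degrees(np.arctan2(k[1],k[0]))%360; print("key r",np.hypot(*k).round(4),"angle",a.round(1))
print(pt(70),pt(95)); shift(pt(68),.222,a)
E
```

```text
key r 0.0825 angle 174.3
[0.59572969 0.01123418] [0.55967892 0.01598035]
shift [-1.1287e+00 -5.9980e-01  1.0000e-04] x-axis angle 161.5 az -0.0711
```

```bash
python3 -m pendant '[-0.07,-0.04,0,0,0,-0.02,0, -0.14,-0.08,0,0,0,-0.04,0, -0.21,-0.11,0,0,0,-0.07,0, -0.28,-0.15,0,0,0,-0.07,0, -0.35,-0.19,0,0,0,-0.07,0, -0.42,-0.22,0,0,0,-0.07,0, -0.49,-0.26,0,0,0,-0.07,0, -0.56,-0.3,0,0,0,-0.07,0, -0.6,-0.32,0,0,0,-0.07,0, -0.6,-0.32,0,0,0,-0.07,0]' && python3 -c "
from h import *
shift(pt(68),.20,174.3)"
```

```text
clock: 0.93
eef_pos: [0.3948, 0.2241, 0.2219]
tool_rot: [0.055, 0.999, -0.001, 0.0]
ft_force: [-0.1, -0.1, 0.4]
grip_width: 0.0001
grasp_force: 0.0
shift [-0.4516 -0.3809  0.0446] x-axis angle 173.7 az -0.0031
```

```bash
python3 -m pendant '[-0.06,-0.05,0,0,0,0,0, -0.12,-0.1,0,0,0,0,0, -0.18,-0.15,0,0,0,0,0, -0.24,-0.2,0.02,0,0,0,0, -0.3,-0.25,0.04,0,0,0,0, -0.36,-0.3,0.06,0,0,0,0, -0.41,-0.34,0.08,0,0,0,0, -0.45,-0.38,0.1,0,0,0,0, -0.4515,-0.381,0.14,0,0,0,0, -0.4515,-0.381,0.17,0,0,0,0]' && python3 - <<'E'
from h import *
shift(pt(68),.105); s=bot.get_obs(); print(np.round(s["ft_force"],2),np.round(s["eef_pos"],4))
c=bot.camera("wrist"); cv2.imwrite("pics/w1.png",c["pixels"][:,:,::-1])
E
```

```text
clock: 1.77
eef_pos: [0.5978, 0.0136, 0.1352]
tool_rot: [0.053, 0.999, 0.0, -0.001]
ft_force: [-0.3, -0.1, 0.3]
grip_width: 0.0004
grasp_force: 0.0
shift [-0.0021 -0.0066  0.0604] x-axis angle 174.0 az None
[-0.31 -0.08  0.29] [0.5978 0.0136 0.1352]
```

View pics/w1.png

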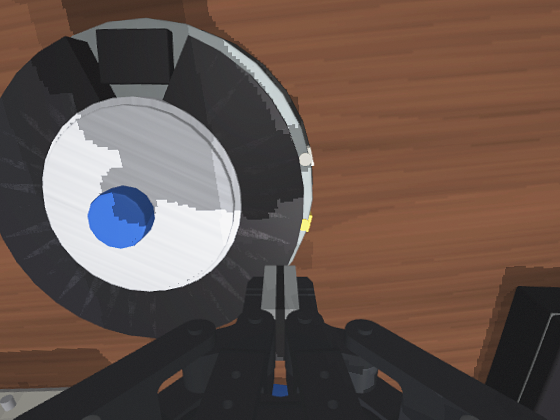

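The wrist view shows the shut fingertips at (280,270) over the collar, just short of the yellow dot at (307,223). The white dot is at (306,159), and the notch with the key is at (135,55). I'll cross-check these positions from this view.

```bash
python3 - <<'E'
from h import *
s=bot.get_obs(); T=np.eye(4); T[:3,:3]=R.from_quat(s["tool_rot"]).as_matrix(); T[:3,3]=s["eef_pos"]
c=bot.camera("wrist"); T=T@np.array(c["hand_eye"])
for n,uv,z in[("y",(307,223),.056),("w",(306,159),.056),("key",(134,56),.072),("knob",(121,217),.114)]:
    p=onz(c,uv,z,T)[:2]; d=p-C; print(n,p.round(4),np.hypot(*d).round(4),(np.degrees(np.arctan2(d[1],d[0]))%360).round(1))
E
python3 -m pendant '[-0.002,-0.005,0.012,0,0,0,0, -0.002,-0.005,0.024,0,0,0,0, -0.002,-0.005,0.034,0,0,0,0, -0.002,-0.005,0.044,0,0,0,0, -0.002,-0.005,0.048,0,0,0,0, -0.002,-0.005,0.05,0,0,0,0, -0.002,-0.005,0.052,0,0,0,0, -0.002,-0.005,0.054,0,0,0,0, -0.002,-0.005,0.056,0,0,0,0, -0.002,-0.005,0.056,0,0,0,0]'
```

```text
y [0.5973 0.0321] 0.1043 73.1
w [0.5537 0.035 ] 0.1036 97.4
key [ 0.4824 -0.057 ] 0.0853 172.8
knob [ 0.5635 -0.0648] 0.0045 140.0
clock: 2.7
eef_pos: [0.5981, 0.012, 0.1093]
tool_rot: [0.051, 0.999, -0.0, 0.0]
ft_force: [-0.1, 0.1, 0.4]
grip_width: 0.0002
grasp_force: 0.0
```

```bash
python3 -m pendant '[0,0,0.001,0,0,0,0, 0,0,0.002,0,0,0,0, 0,0,0.003,0,0,0,0, 0,0,0.004,0,0,0,0, 0,0,0.005,0,0,0,0, 0,0,0.006,0,0,0,0, 0,0,0.007,0,0,0,0, 0,0,0.008,0,0,0,0, 0,0,0.009,0,0,0,0, 0,0,0.009,0,0,0,0]'
```

```text
clock: 3.53
eef_pos: [0.598, 0.012, 0.1047]
tool_rot: [0.051, 0.999, 0.0, -0.0]
ft_force: [-0.7, -0.3, -0.3]
grip_width: -0.0003
grasp_force: 0.0
```

```bash
python3 -m pendant '[0,0,0.001,0,0,0,0, 0,0,0.001,0,0,0,0, 0,0,0.002,0,0,0,0, 0,0,0.002,0,0,0,0, 0,0,0.003,0,0,0,0, 0,0,0.003,0,0,0,0, 0,0,0.004,0,0,0,0, 0,0,0.004,0,0,0,0, 0,0,0.004,0,0,0,0, 0,0,0.004,0,0,0,0]'
```

```text
clock: 4.37
eef_pos: [0.5981, 0.012, 0.1028]
tool_rot: [0.051, 0.999, 0.0, -0.0]
ft_force: [-0.3, -0.1, 0.1]
grip_width: 0.0001
grasp_force: 0.0
```

```bash
python3 -m pendant '[0,0,0.001,0,0,0,0, 0,0,0.001,0,0,0,0, 0,0,0.002,0,0,0,0, 0,0,0.002,0,0,0,0, 0,0,0.003,0,0,0,0, 0,0,0.003,0,0,0,0, 0,0,0.004,0,0,0,0, 0,0,0.004,0,0,0,0, 0,0,0.004,0,0,0,0, 0,0,0.004,0,0,0,0]'
```

```text
clock: 5.2
eef_pos: [0.5981, 0.012, 0.1008]
tool_rot: [0.051, 0.999, -0.0, 0.0]
ft_force: [0.1, 0.4, 0.2]
grip_width: -0.0002
grasp_force: 0.0
```

```bash
python3 -m pendant '[0,0,0.001,0,0,0,0, 0,0,0.001,0,0,0,0, 0,0,0.002,0,0,0,0, 0,0,0.002,0,0,0,0, 0,0,0.003,0,0,0,0, 0,0,0.003,0,0,0,0, 0,0,0.004,0,0,0,0, 0,0,0.004,0,0,0,0, 0,0,0.004,0,0,0,0, 0,0,0.004,0,0,0,0]'; python3 - <<'E'
from h import *
c=bot.camera("wrist"); cv2.imwrite("pics/w2.png",c["pixels"][:,:,::-1])
E
```

```text
clock: 6.03
eef_pos: [0.5981, 0.012, 0.0988]
tool_rot: [0.051, 0.999, 0.0, 0.0]
ft_force: [0.1, -0.4, -0.2]
grip_width: -0.0003
grasp_force: 0.0
```

View pics/w2.png

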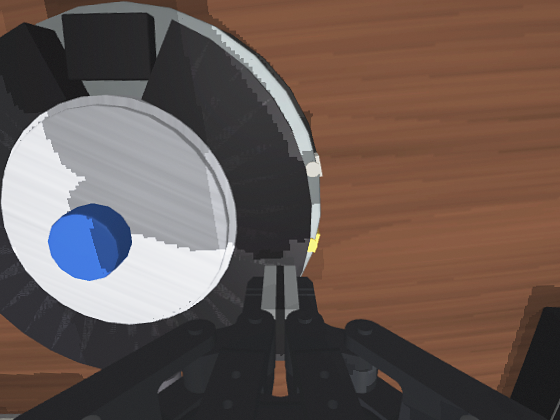

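The tips at (280,270) are close to the collar, with their shadow nearly meeting them. They aren't in contact yet, so I'll keep lowering.

```bash
python3 -m pendant '[0,0,0.001,0,0,0,0, 0,0,0.001,0,0,0,0, 0,0,0.002,0,0,0,0, 0,0,0.002,0,0,0,0, 0,0,0.003,0,0,0,0, 0,0,0.003,0,0,0,0, 0,0,0.004,0,0,0,0, 0,0,0.004,0,0,0,0, 0,0,0.004,0,0,0,0, 0,0,0.004,0,0,0,0]'
```

```text
clock: 6.92
eef_pos: [0.5981, 0.012, 0.0968]
tool_rot: [0.051, 0.999, -0.0, -0.0]
ft_force: [0.5, -0.8, 0.1]
grip_width: -0.0001
grasp_force: 0.0
```

```bash
python3 -m pendant '[0,0,0.001,0,0,0,0, 0,0,0.001,0,0,0,0, 0,0,0.002,0,0,0,0, 0,0,0.002,0,0,0,0, 0,0,0.003,0,0,0,0, 0,0,0.003,0,0,0,0, 0,0,0.004,0,0,0,0, 0,0,0.004,0,0,0,0, 0,0,0.005,0,0,0,0, 0,0,0.005,0,0,0,0]'
```

```text
clock: 7.75
eef_pos: [0.598, 0.012, 0.0942]
tool_rot: [0.051, 0.999, -0.0, -0.0]
ft_force: [-1.0, 0.5, 0.4]
grip_width: 0.0002
grasp_force: 0.0
```

```bash
python3 - <<'E'
from h import *
c=bot.camera("wrist"); E=np.linalg.inv(np.array(c["hand_eye"]))
print(np.round(c["hand_eye"],3).tolist())
for z in(0,.006,.012,.018,.025):
  for x in (-.011,.011):
    p=E@[x,0,z,1]; u=np.array([p[0],-p[1]])/-p[2]; u=u*(1+c["k1"]*(u@u)); print(z,x,(np.array(c["mtx"])@[*u,1])[:2].round(0))
c=bot.camera("scene"); T=np.linalg.inv(np.array(c["cam_to_world"]));p=T@[.598,.012,.08,1];u=np.array([p[0],-p[1]])/-p[2]; u0=np.array(c["mtx"])@[*u,1];print(u0)
x,y=int(u0[0]),int(u0[1])
cv2.imwrite("pics/s2.png",cv2.resize(c["pixels"][y-60:y+40,x-70:x+50,::-1],None,fx=5,fy=5,interpolation=cv2.INTER_CUBIC))
E
```

```text
[[-0.0, 0.95, 0.312, 0.081], [1.0, 0.0, 0.0, -0.0], [0.0, 0.312, -0.95, -0.152], [0.0, 0.0, 0.0, 1.0]]
0 -0.011 [281. 295.]
0 0.011 [281. 254.]
0.006 -0.011 [281. 288.]
0.006 0.011 [281. 248.]
0.012 -0.011 [281. 282.]
0.012 0.011 [281. 243.]
0.018 -0.011 [281. 277.]
0.018 0.011 [281. 239.]
0.025 -0.011 [281. 271.]
0.025 0.011 [281. 234.]
[280.96328254 233.33524597   1.        ]
```

View pics/s2.png

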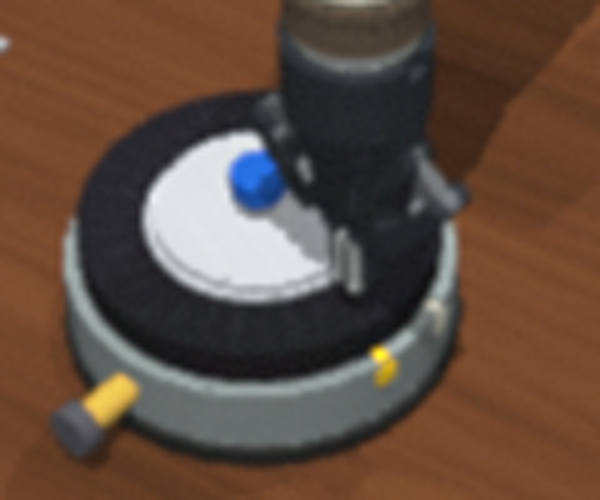

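The scene crop shows the fingertip at crop (352,285), just over the collar between the lid and the yellow dot at (383,365). There is still a small gap, so I'll keep lowering gently.

```bash
python3 -m pendant '[0,0,0.001,0,0,0,0, 0,0,0.001,0,0,0,0, 0,0,0.002,0,0,0,0, 0,0,0.002,0,0,0,0, 0,0,0.003,0,0,0,0, 0,0,0.003,0,0,0,0, 0,0,0.004,0,0,0,0, 0,0,0.004,0,0,0,0, 0,0,0.005,0,0,0,0, 0,0,0.005,0,0,0,0]'
```

```text
clock: 8.68
eef_pos: [0.598, 0.012, 0.0917]
tool_rot: [0.051, 0.999, 0.0, -0.0]
ft_force: [0.4, 0.4, 0.4]
grip_width: -0.0002
grasp_force: 0.0
```

```bash
python3 -m pendant '[0,0,0.001,0,0,0,0, 0,0,0.001,0,0,0,0, 0,0,0.002,0,0,0,0, 0,0,0.002,0,0,0,0, 0,0,0.003,0,0,0,0, 0,0,0.003,0,0,0,0, 0,0,0.004,0,0,0,0, 0,0,0.004,0,0,0,0, 0,0,0.005,0,0,0,0, 0,0,0.005,0,0,0,0]'; python3 -c "
from h import *
for i in range(4): bot.camera('wrist'); s=bot.get_obs(); print(np.round(s['ft_force'],2),np.round(s['ft_torque'],3),np.round(s['tau'],2))"
```

```text
clock: 9.52
eef_pos: [0.598, 0.012, 0.0892]
tool_rot: [0.051, 0.999, -0.0, -0.0]
ft_force: [-0.4, -0.6, 0.6]
grip_width: -0.0
grasp_force: 0.0
[ 0.3  -0.38 -0.19] [ 0.019 -0.029 -0.048] [ 0.000e+00 -4.819e+01  2.341e+01 -1.000e-02 -0.000e+00 -0.000e+00]
[-0.4   0.27 -0.06] [-0.016  0.036  0.047] [  0.   -48.18  23.4    0.    -0.    -0.  ]
[ 0.38 -0.03  0.05] [ 0.012 -0.05  -0.011] [  0.   -48.18  23.4    0.    -0.    -0.  ]
[-0.42  0.36  0.22] [ 0.017 -0.033 -0.009] [ -0.   -48.18  23.4    0.    -0.    -0.  ]
```

```bash
python3 - <<'E'
from h import *
c=bot.camera("wrist")
q=R.from_quat([.053,.999,0,0]).as_matrix()
for f,z0 in(("w1",.1352),("w2",.0988)):
    im=cv2.imread(f"pics/{f}.png"); hsv=cv2.cvtColor(im,cv2.COLOR_BGR2HSV)
    m=((hsv[...,1]<40)&(hsv[...,2]>120)).astype(np.uint8); m[:85]=0; m[:,250:]=0
    ct=max(cv2.findContours(m,cv2.RETR_EXTERNAL,cv2.CHAIN_APPROX_NONE)[0],key=cv2.contourArea)
    h=cv2.convexHull(ct)[:,0].astype(float)
    T=np.eye(4); T[:3,:3]=q; T[:3,3]=[.598,.012,z0]; T=T@np.array(c["hand_eye"])
    for dz in(-.01,-.005,0,.005,.01,.015):
        p=np.array([onz(c,u,.088-dz,T)[:2] for u in h]); ce,r=cv2.minEnclosingCircle((p*1000).astype(np.float32))
        print(f,"camera higher by",dz,"lid radius mm",round(r,1),"centre",np.round(ce,1))
E
```

```text
w1 camera higher by -0.01 lid radius mm 57.5 centre [564.4 -64.4]
w1 camera higher by -0.005 lid radius mm 59.1 centre [565.6 -66.6]
w1 camera higher by 0 lid radius mm 60.6 centre [566.9 -68.9]
w1 camera higher by 0.005 lid radius mm 62.1 centre [568.1 -71.1]
w1 camera higher by 0.01 lid radius mm 63.6 centre [569.3 -73.3]
w1 camera higher by 0.015 lid radius mm 65.2 centre [570.6 -75.6]
w2 camera higher by -0.01 lid radius mm 56.8 centre [563.5 -61.7]
w2 camera higher by -0.005 lid radius mm 58.7 centre [565.  -64.3]
w2 camera higher by 0 lid radius mm 60.5 centre [566.5 -67. ]
w2 camera higher by 0.005 lid radius mm 62.4 centre [568.  -69.7]
w2 camera higher by 0.01 lid radius mm 64.3 centre [569.5 -72.4]
w2 camera higher by 0.015 lid radius mm 66.1 centre [571.  -75.1]
```

```bash
python3 - <<'E'
from h import *
c=bot.camera("scene"); T=np.linalg.inv(np.array(c["cam_to_world"]))
def pr(p):
    p=T@[*p,1]; u=np.array([p[0],-p[1]])/-p[2]; u=u*(1+c["k1"]*(u@u)); return (np.array(c["mtx"])@[*u,1])[:2]
for z in(.06,.07,.08,.09,.1): print(z,"near corner",pr((.609,.012,z)).round(1), "centre",pr((.598,.012,z)).round(1))
print("lid centre top pred",pr((.567,-.068,.088)),"knob top",pr((.567,-.068,.116)),"yellow",pr((*pt(71.5,.104),.056)))
cv2.imwrite("pics/s3.png",cv2.resize(c["pixels"][195:250,240:320,::-1],None,fx=10,fy=10,interpolation=cv2.INTER_CUBIC))
E
```

```text
0.06 near corner [278.8 241. ] centre [281.  238.4]
0.07 near corner [278.8 238.5] centre [281.  235.9]
0.08 near corner [278.7 236. ] centre [281.  233.3]
0.09 near corner [278.7 233.4] centre [280.9 230.8]
0.1 near corner [278.7 230.8] centre [280.9 228.2]
lid centre top pred [261.97150475 212.60576825] knob top [261.64244241 205.26971214] yellow [286.68129016 242.69547842]
```

View pics/s3.png

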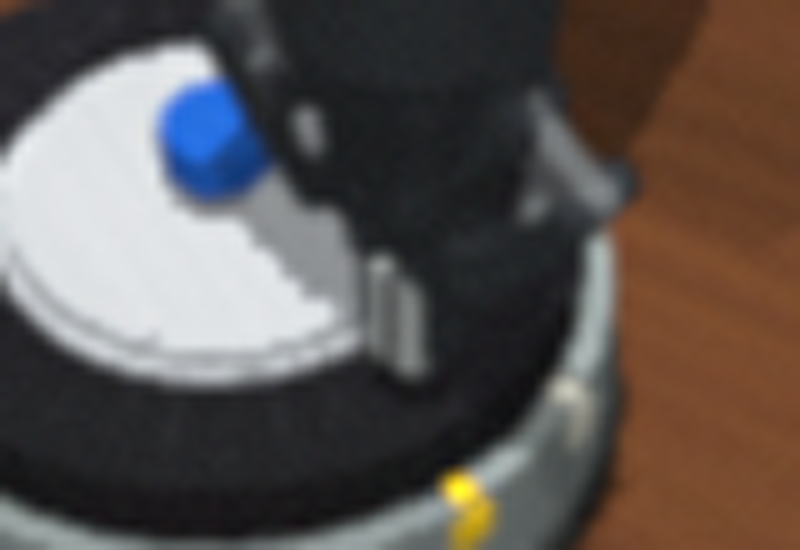

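Both cameras put the tips about level with the reported TCP rather than 25 mm ahead of it. In this crop the tip is at (400,375) with the yellow dot at (465,490), so roughly a centimetre of gap is left. I'll go on down by feel.

```bash
python3 -m pendant '[0,0,0.001,0,0,0,0, 0,0,0.002,0,0,0,0, 0,0,0.003,0,0,0,0, 0,0,0.004,0,0,0,0, 0,0,0.005,0,0,0,0, 0,0,0.006,0,0,0,0, 0,0,0.007,0,0,0,0, 0,0,0.007,0,0,0,0, 0,0,0.007,0,0,0,0, 0,0,0.007,0,0,0,0]'
```

```text
clock: 10.65
eef_pos: [0.5981, 0.012, 0.0858]
tool_rot: [0.051, 0.999, 0.0, -0.0]
ft_force: [0.4, -0.3, 0.6]
grip_width: 0.0005
grasp_force: 0.0
```

```bash
python3 -m pendant '[0,0,0.001,0,0,0,0, 0,0,0.002,0,0,0,0, 0,0,0.003,0,0,0,0, 0,0,0.004,0,0,0,0, 0,0,0.005,0,0,0,0, 0,0,0.006,0,0,0,0, 0,0,0.006,0,0,0,0, 0,0,0.006,0,0,0,0, 0,0,0.006,0,0,0,0, 0,0,0.006,0,0,0,0]'
```

```text
clock: 11.48
eef_pos: [0.5981, 0.012, 0.0828]
tool_rot: [0.051, 0.999, 0.0, 0.0]
ft_force: [0.3, 0.2, 0.5]
grip_width: -0.0004
grasp_force: 0.0
```

```bash
python3 -m pendant '[0,0,0.001,0,0,0,0, 0,0,0.002,0,0,0,0, 0,0,0.003,0,0,0,0, 0,0,0.004,0,0,0,0, 0,0,0.004,0,0,0,0, 0,0,0.004,0,0,0,0, 0,0,0.004,0,0,0,0, 0,0,0.004,0,0,0,0, 0,0,0.004,0,0,0,0, 0,0,0.004,0,0,0,0]'
```

```text
clock: 12.32
eef_pos: [0.5981, 0.012, 0.0808]
tool_rot: [0.051, 0.999, -0.0, 0.0]
ft_force: [0.6, 0.4, -0.5]
grip_width: -0.0002
grasp_force: 0.0
```

```bash
python3 -m pendant '[0,0,0.001,0,0,0,0, 0,0,0.002,0,0,0,0, 0,0,0.003,0,0,0,0, 0,0,0.004,0,0,0,0, 0,0,0.004,0,0,0,0, 0,0,0.004,0,0,0,0, 0,0,0.004,0,0,0,0, 0,0,0.004,0,0,0,0, 0,0,0.004,0,0,0,0, 0,0,0.004,0,0,0,0]'; python3 - <<'E'
from h import *
s=bot.get_obs();print(np.round(s['tau'],2))
c=bot.camera("wrist"); cv2.imwrite("pics/w3.png",c["pixels"][:,:,::-1])
E
```

```text
clock: 13.15
eef_pos: [0.5981, 0.012, 0.0788]
tool_rot: [0.051, 0.999, 0.0, 0.0]
ft_force: [1.2, -0.4, 0.2]
grip_width: 0.0
grasp_force: 0.0
[ -0.   -48.33  23.15   0.    -0.    -0.  ]
```

View pics/w3.png

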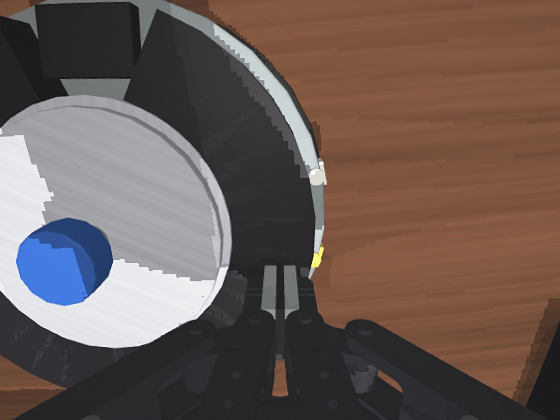

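The shadow edge at row 265 now meets the tips at (280,268), with the yellow dot at (317,258) and the white dot at (317,177). Contact should be very near.

```bash
python3 -m pendant '[0,0,0.001,0,0,0,0, 0,0,0.002,0,0,0,0, 0,0,0.003,0,0,0,0, 0,0,0.004,0,0,0,0, 0,0,0.004,0,0,0,0, 0,0,0.004,0,0,0,0, 0,0,0.004,0,0,0,0, 0,0,0.004,0,0,0,0, 0,0,0.004,0,0,0,0, 0,0,0.004,0,0,0,0]'
```

```text
clock: 14.03
eef_pos: [0.5981, 0.012, 0.0768]
tool_rot: [0.051, 0.999, 0.0, 0.0]
ft_force: [-0.1, 0.4, -0.9]
grip_width: -0.0002
grasp_force: 0.0
```

```bash
python3 -m pendant '[0,0,0.001,0,0,0,0, 0,0,0.002,0,0,0,0, 0,0,0.003,0,0,0,0, 0,0,0.003,0,0,0,0, 0,0,0.003,0,0,0,0, 0,0,0.003,0,0,0,0, 0,0,0.003,0,0,0,0, 0,0,0.003,0,0,0,0, 0,0,0.003,0,0,0,0, 0,0,0.003,0,0,0,0]'
```

```text
clock: 14.87
eef_pos: [0.5981, 0.012, 0.0753]
tool_rot: [0.051, 0.999, -0.0, 0.0]
ft_force: [0.3, -0.3, 0.3]
grip_width: 0.0006
grasp_force: 0.0
```

```bash
python3 -m pendant '[0,0,0.001,0,0,0,0, 0,0,0.002,0,0,0,0, 0,0,0.003,0,0,0,0, 0,0,0.004,0,0,0,0, 0,0,0.004,0,0,0,0, 0,0,0.004,0,0,0,0, 0,0,0.004,0,0,0,0, 0,0,0.004,0,0,0,0, 0,0,0.004,0,0,0,0, 0,0,0.004,0,0,0,0]'
```

```text
clock: 15.7
eef_pos: [0.5981, 0.012, 0.0733]
tool_rot: [0.051, 0.999, 0.0, 0.0]
ft_force: [-0.6, 0.4, 0.6]
grip_width: 0.0001
grasp_force: 0.0
```

```bash
python3 -m pendant '[0,0,0.001,0,0,0,0, 0,0,0.002,0,0,0,0, 0,0,0.003,0,0,0,0, 0,0,0.004,0,0,0,0, 0,0,0.004,0,0,0,0, 0,0,0.004,0,0,0,0, 0,0,0.004,0,0,0,0, 0,0,0.004,0,0,0,0, 0,0,0.004,0,0,0,0, 0,0,0.004,0,0,0,0]'
```

```text
clock: 16.53
eef_pos: [0.5981, 0.012, 0.0713]
tool_rot: [0.051, 0.999, -0.0, 0.0]
ft_force: [0.5, -0.1, 0.6]
grip_width: -0.0
grasp_force: 0.0
```

```bash
python3 -m pendant '[0,0,0.001,0,0,0,0, 0,0,0.002,0,0,0,0, 0,0,0.003,0,0,0,0, 0,0,0.004,0,0,0,0, 0,0,0.004,0,0,0,0, 0,0,0.004,0,0,0,0, 0,0,0.004,0,0,0,0, 0,0,0.004,0,0,0,0, 0,0,0.004,0,0,0,0, 0,0,0.004,0,0,0,0]'; python3 -c "
from h import *
s=bot.get_obs();print(np.round(s['tau'],2))"
```

```text
clock: 17.37
eef_pos: [0.5983, 0.0121, 0.0695]
tool_rot: [0.051, 0.999, 0.0, 0.0]
ft_force: [-0.1, 1.4, 3.5]
grip_width: 0.0
grasp_force: 2.1
[ -0.65 -46.02  21.62  -0.12  -0.32  -0.  ]
```

```bash
python3 - <<'E'
from h import *
F=[];M=[]
for i in range(8): bot.camera('wrist'); s=bot.get_obs(); F.append(s['ft_force']);M.append(s['ft_torque'])
F=np.mean(F,0);M=np.mean(M,0); print(F.round(2),M.round(3),s['eef_pos'],"lever at tip plane x,y mm",(-M[1]/F[2]*1e3).round(0),(M[0]/F[2]*1e3).round(0))
# silver fingertip edges in w3: row where silver begins
im=cv2.imread("pics/w3.png"); print(im[255:300:3,269].tolist()); print(im[255:300:3,292].tolist()); print(im[275,240:325:3].mean(1).round().tolist())
E
```

```text
[-0.11  1.27  4.53] [0.3   0.035 0.02 ] [0.59831519 0.01213057 0.06943356] lever at tip plane x,y mm -8.0 66.0
[[42, 40, 42], [41, 39, 40], [38, 37, 37], [41, 40, 40], [120, 119, 116], [119, 118, 116], [118, 118, 115], [119, 118, 116], [118, 117, 114], [118, 119, 115], [116, 116, 113], [112, 112, 109], [113, 112, 110], [113, 112, 110], [112, 112, 109]]
[[45, 42, 44], [43, 41, 41], [45, 42, 42], [46, 43, 44], [119, 119, 116], [118, 117, 115], [118, 118, 115], [118, 118, 115], [118, 118, 115], [119, 118, 116], [118, 118, 115], [119, 118, 115], [118, 118, 115], [119, 118, 116], [119, 118, 116]]
[80.0, 34.0, 37.0, 37.0, 35.0, 36.0, 36.0, 37.0, 110.0, 118.0, 117.0, 117.0, 67.0, 36.0, 37.0, 119.0, 117.0, 118.0, 118.0, 37.0, 33.0, 72.0, 73.0, 186.0, 98.0, 88.0, 89.0, 87.0, 87.0]
```

Contact: 4.5 N at the fingertip. Now I'll compute the arc in tool axes.

```bash
cat >> h.py <<'E'
def arc(angs):
    s=bot.get_obs(); q=R.from_quat(s["tool_rot"]); p=np.array(s["eef_pos"]); d=p[:2]-C
    print("now r",np.hypot(*d).round(4),"ang",(np.degrees(np.arctan2(d[1],d[0]))%360).round(1))
    for a in angs: print(a,(q.inv().apply([*(pt(a)-p[:2]),0])/.5).round(4)[:2])
E
python3 -c "
from h import *
arc([72,75,78,81,84,87,90,93,96,96])"
```

```text
now r 0.0858 ang 68.6
72 [ 0.0107 -0.001 ]
75 [0.0193 0.0006]
78 [0.028  0.0018]
81 [0.0368 0.0025]
84 [0.0456 0.0028]
87 [0.0544 0.0025]
90 [0.0632 0.0019]
93 [0.0719 0.0007]
96 [ 0.0805 -0.0009]
96 [ 0.0805 -0.0009]
```

```bash
python3 -m pendant '[0.0107,-0.001,0,0,0,0,0, 0.0193,0.0006,0,0,0,0,0, 0.028,0.0018,0,0,0,0,0, 0.0368,0.0025,0,0,0,0,0, 0.0456,0.0028,0,0,0,0,0, 0.0544,0.0025,0,0,0,0,0, 0.0632,0.0019,0,0,0,0,0, 0.0719,0.0007,0,0,0,0,0, 0.0805,-0.0009,0,0,0,0,0, 0.0805,-0.0009,0,0,0,0,0]' && python3 -c "
from h import *
arc([100,104,108,112,116,120,124,128,132,136]); print(bot.get_obs()['ft_torque'])"
```

```text
clock: 18.6
eef_pos: [0.5569, 0.0158, 0.0693]
tool_rot: [0.051, 0.999, 0.0, -0.0]
ft_force: [0.3, 0.5, 4.0]
grip_width: 0.0
grasp_force: 2.3
now r 0.0841 ang 96.9
100 [ 0.0088 -0.0025]
104 [ 0.0199 -0.0061]
108 [ 0.0308 -0.0105]
112 [ 0.0414 -0.0156]
116 [ 0.0515 -0.0214]
120 [ 0.0613 -0.028 ]
124 [ 0.0705 -0.0352]
128 [ 0.0792 -0.043 ]
132 [ 0.0874 -0.0514]
136 [ 0.095  -0.0604]
[ 0.14222926 -0.2771687   0.02632387]
```

```bash
python3 -m pendant '[0.0088,-0.0025,0,0,0,0,0, 0.0199,-0.0061,0,0,0,0,0, 0.0308,-0.0105,0,0,0,0,0, 0.0414,-0.0156,0,0,0,0,0, 0.0515,-0.0214,0,0,0,0,0, 0.0613,-0.028,0,0,0,0,0, 0.0705,-0.0352,0,0,0,0,0, 0.0792,-0.043,0,0,0,0,0, 0.0874,-0.0514,0,0,0,0,0, 0.095,-0.0604,0,0,0,0,0]' && python3 -c "
from h import *
arc([138,141,144,147,150,152,154,156,158,160])"
```

```text
clock: 19.43
eef_pos: [0.5069, -0.0097, 0.0693]
tool_rot: [0.051, 0.999, 0.0, -0.0]
ft_force: [1.0, 2.7, 4.3]
grip_width: 0.0001
grasp_force: 2.3
now r 0.0835 ang 136.0
138 [ 0.0043 -0.0041]
141 [ 0.0093 -0.0113]
144 [ 0.0139 -0.0188]
147 [ 0.0181 -0.0266]
150 [ 0.0219 -0.0345]
152 [ 0.0243 -0.0399]
154 [ 0.0264 -0.0454]
156 [ 0.0283 -0.0509]
158 [ 0.03   -0.0565]
160 [ 0.0315 -0.0622]
```

```bash
python3 -m pendant '[0.0043,-0.0041,0,0,0,0,0, 0.0093,-0.0113,0,0,0,0,0, 0.0139,-0.0188,0,0,0,0,0, 0.0181,-0.0266,0,0,0,0,0, 0.0219,-0.0345,0,0,0,0,0, 0.0243,-0.0399,0,0,0,0,0, 0.0264,-0.0454,0,0,0,0,0, 0.0283,-0.0509,0,0,0,0,0, 0.03,-0.0565,0,0,0,0,0, 0.0315,-0.0622,0,0,0,0,0]' && python3 -c "
from h import *
arc([161,162,163,164,165,166,167,168,169,170])"
```

```text
clock: 20.27
eef_pos: [0.4883, -0.0392, 0.069]
tool_rot: [0.051, 0.999, -0.0, -0.0]
ft_force: [-0.1, -0.6, -0.3]
grip_width: 0.0
grasp_force: 0.0
now r 0.0837 ang 160.1
161 [ 0.0012 -0.0025]
162 [ 0.0018 -0.0053]
163 [ 0.0024 -0.0082]
164 [ 0.0029 -0.0111]
165 [ 0.0034 -0.014 ]
166 [ 0.0039 -0.0169]
167 [ 0.0042 -0.0198]
168 [ 0.0046 -0.0227]
169 [ 0.0049 -0.0256]
170 [ 0.0051 -0.0285]
```

The force fell to zero at 160°, so the fingertip is in the notch. This agrees with the near edge expected at about 154° and a centre near 173.5°. I'll move to the centre and then down.

```bash
python3 -m pendant '[0.0012,-0.0025,0,0,0,0,0, 0.0024,-0.0082,0,0,0,0,0, 0.0034,-0.014,0,0,0,0,0, 0.0042,-0.0198,0,0,0,0,0, 0.0049,-0.0256,0,0,0,0,0, 0.0054,-0.032,0,0,0,0,0, 0.0055,-0.0385,0,0,0,0,0, 0.0055,-0.0385,0.003,0,0,0,0, 0.0055,-0.0385,0.006,0,0,0,0, 0.0055,-0.0385,0.008,0,0,0,0]' && python3 -c "
from h import *
arc([173.5])"
```

```text
clock: 21.1
eef_pos: [0.484, -0.0576, 0.0651]
tool_rot: [0.051, 0.999, 0.0, -0.0]
ft_force: [0.1, 0.0, 1.1]
grip_width: -0.0001
grasp_force: 0.0
now r 0.0836 ang 173.1
173.5 [ 0.0008 -0.0012]
```

```bash
python3 -m pendant '[0,0,0.001,0,0,0,0, 0,0,0.002,0,0,0,0, 0,0,0.003,0,0,0,0, 0,0,0.004,0,0,0,0, 0,0,0.005,0,0,0,0, 0,0,0.006,0,0,0,0, 0,0,0.007,0,0,0,0, 0,0,0.008,0,0,0,0, 0,0,0.009,0,0,0,0, 0,0,0.009,0,0,0,0]'
```

```text
clock: 21.93
eef_pos: [0.484, -0.0576, 0.061]
tool_rot: [0.051, 0.999, 0.0, 0.0]
ft_force: [-0.9, 0.2, 3.2]
grip_width: 0.0004
grasp_force: 1.9
```

The key is met at the predicted height, with about 4 N of friction. I'll press on slowly.

```bash
python3 -m pendant '[0,0,0.001,0,0,0,0, 0,0,0.002,0,0,0,0, 0,0,0.003,0,0,0,0, 0,0,0.004,0,0,0,0, 0,0,0.005,0,0,0,0, 0,0,0.006,0,0,0,0, 0,0,0.007,0,0,0,0, 0,0,0.008,0,0,0,0, 0,0,0.008,0,0,0,0, 0,0,0.008,0,0,0,0]'
```

```text
clock: 22.77
eef_pos: [0.4841, -0.0576, 0.0567]
tool_rot: [0.051, 0.999, -0.0, -0.0]
ft_force: [-2.5, 0.3, 3.0]
grip_width: 0.0002
grasp_force: 1.8
```

```bash
python3 -m pendant '[0,0,0.001,0,0,0,0, 0,0,0.001,0,0,0,0, 0,0,0.002,0,0,0,0, 0,0,0.002,0,0,0,0, 0,0,0.002,0,0,0,0, 0,0,0.002,0,0,0,0, 0,0,0.002,0,0,0,0, 0,0,0.002,0,0,0,0, 0,0,0.002,0,0,0,0, 0,0,0.002,0,0,0,0]'
```

```text
clock: 23.6
eef_pos: [0.4841, -0.0577, 0.0558]
tool_rot: [0.051, 0.999, -0.0, 0.0]
ft_force: [-1.6, 1.5, 3.2]
grip_width: 0.0
grasp_force: 1.8
```

```bash
python3 -m pendant '[0,0,0.0005,0,0,0,0, 0,0,0.001,0,0,0,0, 0,0,0.0015,0,0,0,0, 0,0,0.002,0,0,0,0, 0,0,0.002,0,0,0,0, 0,0,0.002,0,0,0,0, 0,0,0.002,0,0,0,0, 0,0,0.002,0,0,0,0, 0,0,0.002,0,0,0,0, 0,0,0.002,0,0,0,0]'
```

```text
clock: 24.43
eef_pos: [0.4841, -0.0577, 0.055]
tool_rot: [0.051, 0.999, -0.0, 0.0]
ft_force: [-1.6, 1.0, 5.6]
grip_width: 0.0001
grasp_force: 2.7
```

```bash
python3 -m pendant '[0,0,0.0005,0,0,0,0, 0,0,0.001,0,0,0,0, 0,0,0.0015,0,0,0,0, 0,0,0.002,0,0,0,0, 0,0,0.002,0,0,0,0, 0,0,0.002,0,0,0,0, 0,0,0.002,0,0,0,0, 0,0,0.002,0,0,0,0, 0,0,0.002,0,0,0,0, 0,0,0.002,0,0,0,0]'
```

```text
clock: 25.27
eef_pos: [0.484, -0.0577, 0.0542]
tool_rot: [0.051, 0.999, 0.0, 0.0]
ft_force: [-3.4, 1.2, 7.2]
grip_width: 0.0002
grasp_force: 3.6
```

```bash
python3 -m pendant '[0,0,0.0005,0,0,0,0, 0,0,0.001,0,0,0,0, 0,0,0.0015,0,0,0,0, 0,0,0.002,0,0,0,0, 0,0,0.0025,0,0,0,0, 0,0,0.003,0,0,0,0, 0,0,0.003,0,0,0,0, 0,0,0.003,0,0,0,0, 0,0,0.003,0,0,0,0, 0,0,0.003,0,0,0,0]'
```

```text
clock: 26.1
eef_pos: [0.484, -0.0576, 0.0531]
tool_rot: [0.051, 0.999, 0.0, 0.0]
ft_force: [-4.6, 1.2, 10.2]
grip_width: -0.0003
grasp_force: 5.1
```

The force rises firmly to 10 N, so the key is at its stop. I'll withdraw straight up.

```bash
python3 -m pendant '[0,0,-0.01,0,0,0,0, 0,0,-0.02,0,0,0,0, 0,0,-0.04,0,0,0,0, 0,0,-0.07,0,0,0,0, 0,0,-0.1,0,0,0,0, 0,0,-0.14,0,0,0,0, 0,0,-0.18,0,0,0,0, 0,0,-0.22,0,0,0,0, 0,0,-0.22,0,0,0,0, 0,0,-0.22,0,0,0,0]' && python3 - <<'E'
from h import *
c=bot.camera("wrist"); cv2.imwrite("pics/w4.png",np.clip(255*(c["pixels"][:,:,::-1]/255.)**.6,0,255).astype(np.uint8)); print(bot.get_obs()["eef_pos"])
E
```

```text
clock: 26.93
eef_pos: [0.4853, -0.0579, 0.1637]
tool_rot: [0.051, 0.999, -0.0, 0.002]
ft_force: [0.4, 0.5, -0.7]
grip_width: -0.0
grasp_force: 0.0
[ 0.4842348  -0.05775911  0.16244356]
```

View pics/w4.png

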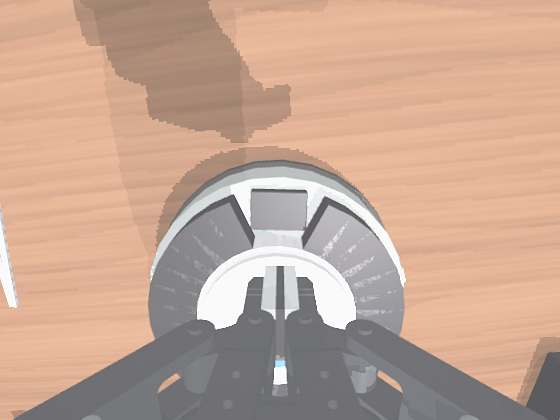

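The wrist view shows the key at (279,210), sunk evenly in the notch. The lid lies centred at about (277,300), and the hand is clear of everything. Handing in.

```bash
python3 -c "
from workcell import bot
print(bot.job_done())"
```

```text
the job is handed in; nothing more can be done
None
```

I swept the collar from the yellow dot past the white dot into the notch, pressed the key to its stop (peak about 10 N), withdrew the hand and handed the job in, with no verdict returned; the fingertips touched about 35 mm lower on the reported TCP than documented, so if judging uses that reading, the grasp-height condition in steps 1 and 2 may not be met.

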